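# Seat the angle bracket in the drilling jig and snap the toggle clamp shut

## Task

Get the steel angle bracket ready for drilling: push it along its channel in the jig until its flat end butts against the steel stop, then push the toggle clamp's handle over and down past its dead point until it snaps into lock with the foot pressing on the bracket. Only push with the fingers: do not lift the bracket, and leave the things lying around the jig where they are.

Things in the scene. Friction and masses are not known exactly. Their poses are not given: they have to be found in the camera images.
- jig: Fixed plywood board, 110 mm (x) by 320 mm (y from -200 to +120 mm), 20 mm thick; origin on the table, z up. Two 5 mm high rails, 47 mm apart, form a channel along its centre line (y axis) from y = -190 mm to a steel stop (face at y = +20 mm, 60 mm wide, top 38 mm above the table). Past it stands the clamp: cheeks 34 mm wide, y +33 to +83 mm, top at 82 mm; its handle leans to +y.
- stop_face (a point): The point of the stop's face that the bracket's flat end must butt against: on the centre line, 23 mm above the table; axes as the jig's.
- bracket: Loose L-shaped steel bracket, about 0.28 kg: flat leg 40 (x) x 120 (y) x 6 mm lying in the channel on the board; at its -y end a flange 6 mm thick stands up, top 56 mm above the table. Origin: centre of the flat leg's underside; y points to the stop. It starts 25 to 60 mm short of the stop, 3.5 mm play to each rail. Pushed hard and high on the flange it tips up: push low.
- bracket_nose (a point): Middle of the bracket's flat end, 60 mm in +y from the bracket's origin, 3 mm up; it must meet stop_face.
- bracket_flange (a point): Middle of the flange's outer (-y) face, 60 mm in -y from the bracket's origin, 18 mm above the flat leg's underside (38 mm above the table): the face to push on, towards +y.
- handle_axis (a point): The handle's pivot, on the jig's centre line at jig y = +55 mm, 75 mm above the table; the pivot pin is parallel to the jig's x axis. Axes as the jig's.
- clamp_handle (a joint): Handle angle (rad): 0 open, standing 1.27 rad above level, leaning to jig +y; grows as it swings over to jig +y and down; 1.15 locked, pointing to jig +y, 0.12 rad above level. Rod with a rubber grip 20 mm thick, 130 mm from pivot to end. A spring drives it back to open before the dead point (about 0.8) and into lock beyond it. Pushing at the grip takes 5 to 7 N at first, then less.
- grip_middle (a point): Centre of the rubber grip, on the rod's axis, 95 mm from the pivot; it moves with the handle.
- grip_end (a point): The free end of the handle on the rod's axis, 130 mm from the pivot; it moves with the handle.
- clamp_foot: Rubber foot, 18 mm across, on the clamp's bar; origin at the centre of its underside. Open, bar and foot stand tilted up 0.9 rad over the channel, within jig y -45 to +45 mm, up to 125 mm above the table; as the handle closes the foot comes down on the bracket's flat leg 50 mm from the stop, pressed by a 1000 N/m spring.
- screw_jar: Bystander: glass screw jar, 56 mm across, 65 mm high; origin at the centre of its underside. Leave alone.
- carton: Bystander: small cardboard carton 50 x 70 x 45 mm; origin at the centre of its underside. Leave alone.
- tape_roll: Bystander: grey roll lying flat, 64 mm across, 25 mm high; origin at the centre of its underside. Leave alone.
- screwdriver: Bystander: screwdriver lying on the table beyond the jig. Leave alone.
There are look-alikes about, which are no part of the job. Leave any brown or orange look-alike of the bracket alone.

How it is judged:
On the way, in this order (a step that is already met when the one before it is completed fails the run):
1. the bracket butts against the stop while the clamp is still open (y of bracket_nose in the frame of stop_face above -0.003 m and value of joint clamp_handle below 0.4 rad), for 0.2 s.
2. the handle has snapped into lock (value of joint clamp_handle above 1.1 rad), for 0.2 s.
At the end, for the whole second after the job is handed in: The bracket lies flat in the channel with its flat end within 3 mm of the stop, the handle is in lock (joint above 1.10 rad), the foot presses on the bracket with more than 1.5 N, and all is at rest (y of bracket_nose in the frame of stop_face above -0.003 m and distance between bracket_nose and stop_face below 0.008 m and angle between bracket's own z axis and vertical below 0.05 rad and value of joint clamp_handle above 1.1 rad and contact force between clamp_foot and bracket above 1.5 N and linear speed of bracket below 0.02 m/s); the robot touches nothing.
It fails at once if the bracket is lifted or tipped up (height (world z) of bracket above 0.032 m or angle between bracket's own z axis and vertical above 0.25 rad).
It fails at once if a bystander is moved by more than 25 mm (distance of any of screw_jar, carton, tape_roll, screwdriver from where it was at the start of the episode above 0.025 m).
It also fails if it takes over 48 s, if anything falls off the work surface, if the arm or the gripper's body presses on something with over 40 N, if the wrist force passes 120 N, or if a joint passes its speed limit or range.

## Robot

A 6-joint arm with a two-finger parallel gripper is mounted at the origin on the work surface. World frame = base frame: x ahead of the robot, y to its left, z up, the work surface at z = 0. Lengths are in m, angles in rad, forces in N, time in s.
With the tool pointing down it reaches from about 0.25 to 0.8 m from the base axis. Payload 8.5 kg.
Tool frame: the origin (TCP) lies midway between the tips of the shut fingers; the grasp point (between the pads) lies 19 mm behind it; y points along the fingers, x is the direction in which the jaws open and shut, and the axes are right-handed (so a half turn about y gives the same grasp; the last joint's range is limited). The gripper opens to 85 mm and grips with 20 to 120 N. Pads are 22 mm wide; open, the fingers measure 114 mm over their backs; the gripper's body (76 mm by 85 mm) begins 54 mm behind the grasp point. The pads swing forward as they close: fully open they stand 13 mm farther back than shut.
Start: joints at [-1.268, 0.238, -0.013, 1.319, 0, 1.571], TCP at [0.157, -0.501, 0.231] pointing down, gripper open.
Joint ranges: [-2.66, 2.66], [-1.03, 1.9], [-1.14, 1.46], [-1.82, 2.27], [-1.45, 1.34], [-3.14, 3.14]. Speed limits (rad/s): [2.22, 2.22, 2.79, 3.14, 3.14, 3.14].

## Interface

Orientations are given as a unit quaternion [x, y, z, w].
In Python, from cell import manip, camera, get_calibration gives the robot as it stands. The module is installed in compiled form; this text tells all that it offers.
- The arm moves only by the shell command python3 -m handwheel 'ROWS' [FORCE]. ROWS is JSON, a list of rows, each a list of 3 entries, a list of its own where there are three numbers: the shift along the tool's x, y, z in mm, then the turn, a rotation vector about the tool's x, y, z in rad, then the opening, from 0 (shut) to 1 (fully open). A call has exactly 8 rows; each row is the pose to reach, as a shift and turn from the pose commanded when the call began, along the tool's axes at that moment; what a row does not reach only later rows make up. A row lasts 1/10 s, in which the tool goes at most 50 mm and 8.59 degrees, less where a joint would pass 70% of its speed; a pose out of reach is approached as far as the arm can. A call with a gripper value outside its range is refused whole. The fingers move at their own pace and stop on an object; FORCE is the grip in N (left out, the last holds). Time passes only in rows, so rows that repeat a pose let the fingers close, or fill a call up. It gives the time, the measured TCP pose, the force and the opening at its end, in the units of the state.
- manip.read_state(): the state, without advancing time (a new reading comes with each control period).
- camera(name): name is "scene" or "top" or "wrist"; returns the picture (420x560x3 uint8, blue, green, red); there is no depth.
- get_calibration(name): a dict with "fx", "fy", "cx", "cy" (pixels), "k1" (the pictures are not rectified: a ray, as slopes to the right and down, at radius r is drawn at 1 + k1 r^2 times it, then the intrinsics apply), "world_from_camera" (4x4, takes a point from camera to world coordinates); the wrist camera has in their place "hand_eye" (4x4, takes a point from camera to tool coordinates, whose origin is the TCP and whose axes are the tool frame's). Camera axes: x right, y down, z forward; pixel columns grow to the right and rows downward; lengths in m; the calibration is good to about 2 mm. A picture is of the moment at which its call begins: read the wrist's pose just before it. get_calibration takes no time and is no camera call.
- manip.finish_job(): hands the job in, once; it reports no verdict.
The state is a dict: "t": time; "joints": joint angles; "joint_velocities": joint speeds; "joint_torque": joint torques, N m; "tcp_pos": TCP position; "tcp_rot": TCP orientation; "ft_force": force on the tool from outside, world axes, zero at the start; "wrist_torque": the same for the moment, N m; "finger_gap": finger opening in m.
Only numpy, scipy, OpenCV 4.12 (cv2) and the standard library are available. Lean on these libraries where they do the work, as an engineer would, in place of code of your own. Each camera call takes 0.05 s, during which the arm holds its last target.

## Working session

There is one attempt and no reset: what is moved stays moved. The work goes in short steps, Python scripts to look and compute and a shell command to move; the robot and the scene stay as the last step left them, time stands still between calls to the robot, and variables do not carry over. Pictures are saved under pics/ and viewed, and the job is handed in when it is done.

```bash
mkdir -p pics; ls; python3 - <<'E'
from cell import manip, camera, get_calibration
import cv2
print(manip.read_state())
for n in ("scene","top","wrist"):
    print(n,get_calibration(n)); cv2.imwrite(f"pics/{n}0.png",camera(n))
E
```

```text
pics
{'t': 0.0, 'joints': array([-1.26800277e+00,  2.38750966e-01, -1.42432660e-02,  1.31914587e+00,
        3.38230330e-07,  1.57080027e+00]), 'joint_velocities': array([ 0.00029538,  0.001411  ,  0.00170371, -0.00017159, -0.00066859,
       -0.00062072]), 'joint_torque': array([-3.90293526e-04, -5.38771605e+01,  3.46440482e+01,  1.82996312e-02,
       -5.70574764e-05, -1.37767847e-05]), 'tcp_pos': array([ 0.15643327, -0.50074672,  0.23069751]), 'tcp_rot': array([-0.56940775,  0.41925488, -0.41848948,  0.56997081]), 'ft_force': array([-0.23297193, -0.18395385, -0.19513176]), 'wrist_torque': array([-0.01904059,  0.03823003, -0.00642604]), 'finger_gap': 0.08540300893169288}
scene {'fx': 522.9593361702999, 'fy': 522.9593361702999, 'cx': 280.17957929616284, 'cy': 211.89327366537137, 'k1': -0.1417607125895286, 'world_from_camera': array([[ 0.85191819,  0.44456976, -0.27675465,  0.86259957],
       [ 0.52355881, -0.73419667,  0.43225158, -0.50947444],
       [-0.01102636, -0.51314032, -0.8582339 ,  1.14678712],
       [ 0.        ,  0.        ,  0.        ,  1.        ]])}
top {'fx': 411.
[... 176 characters left out ...]
 0.11434855,  0.4467269 ],
       [-0.99950955,  0.02718388, -0.0155466 ,  0.01244399],
       [ 0.01232971, -0.11473999, -0.99331904,  1.18142126],
       [ 0.        ,  0.        ,  0.        ,  1.        ]])}
wrist {'fx': 339.18769667373357, 'fy': 339.18769667373357, 'cx': 280.669548601226, 'cy': 204.37173898322567, 'k1': 0.0046809664305503, 'hand_eye': array([[ 9.99999392e-01,  7.83763354e-04, -7.76090542e-04,
         4.79410564e-04],
       [ 9.82577925e-04, -3.13313295e-01,  9.49649311e-01,
        -1.42250770e-01],
       [ 5.01140844e-04, -9.49649496e-01, -3.13313875e-01,
         7.94980020e-02],
       [ 0.00000000e+00,  0.00000000e+00,  0.00000000e+00,
         1.00000000e+00]])}
```

View pics/scene0.png

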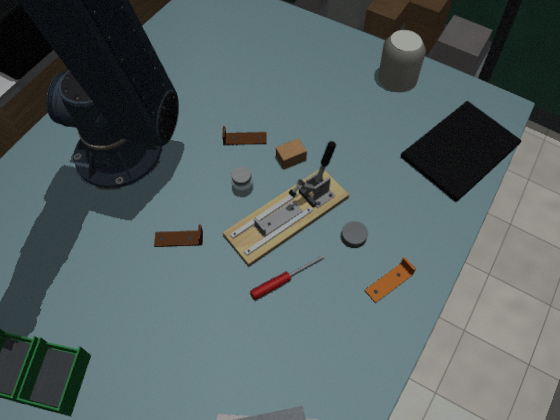

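View pics/top0.png

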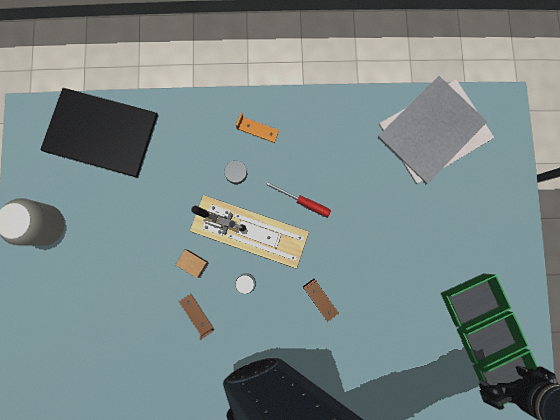

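View pics/wrist0.png

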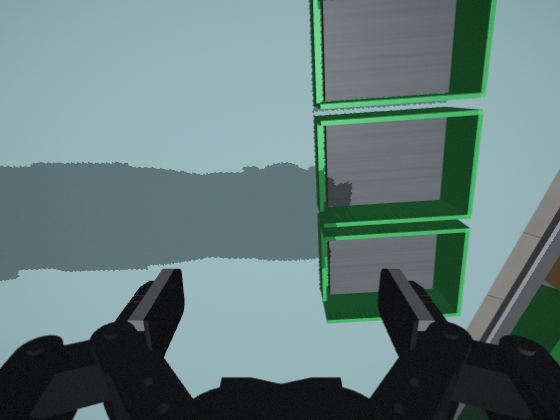

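The top view shows the jig at about (250,232): handle at (200,211), foot near (242,229), grey bracket at about (262,233). The look-alikes are the orange one at (257,128) and the brown ones at (197,316) and (321,299). The only grey steel one is in the channel, so that is the one meant. I'll confirm it with an enlarged crop and measure the jig.

```bash
cat > h.py <<'E'
import numpy as np, cv2
from cell import manip, camera, get_calibration
from scipy.spatial.transform import Rotation as R
def cam(name,st=None):
    c=get_calibration(name); K=np.array([[c['fx'],0,c['cx']],[0,c['fy'],c['cy']],[0,0,1]])
    d=np.array([c['k1'],0,0,0,0.])
    if name=='wrist':
        T=np.eye(4);T[:3,:3]=R.from_quat(st['tcp_rot']).as_matrix();T[:3,3]=st['tcp_pos'];T=T@c['hand_eye']
    else: T=c['world_from_camera']
    return K,d,T
def onplane(px,z,name,st=None):
    K,d,T=cam(name,st)
    u=cv2.undistortPoints(np.array(px,float).reshape(-1,1,2),K,d).reshape(-1,2)
    r=np.c_[u,np.ones(len(u))]@T[:3,:3].T
    return T[:3,3]+r*((z-T[2,3])/r[:,2])[:,None]
def proj(P,name,st=None):
    K,d,T=cam(name,st); Ti=np.linalg.inv(T); 
    p=np.array(P,float).reshape(-1,3)
    return cv2.projectPoints(p,cv2.Rodrigues(Ti[:3,:3])[0],Ti[:3,3],K,d)[0].reshape(-1,2)
E
python3 - <<'E'
from h import *
for n,(x0,x1,y0,y1) in {'top':(170,330,180,290),'scene':(205,370,130,275)}.items():
    im=cv2.imread(f'pics/{n}0.png'); hsv=cv2.cvtColor(im,cv2.COLOR_BGR2HSV)
    m=cv2.inRange(hsv,(15,50,90),(32,255,255)); mm=np.zeros_like(m); mm[y0:y1,x0:x1]=m[y0:y1,x0:x1]
    mm=cv2.morphologyEx(mm,cv2.MORPH_OPEN,np.ones((2,2)))
    pts=cv2.findNonZero(mm); r=cv2.minAreaRect(pts); b=cv2.boxPoints(r)
    print(n,len(pts),r); w=onplane(b,0.02,n); print(b,w)
    print([np.linalg.norm(w[i]-w[i-1]) for i in range(4)])
    crop=cv2.resize(im[y0:y1,x0:x1],None,fx=5 if n=='top' else 4.1,fy=5 if n=='top' else 4.1,interpolation=cv2.INTER_CUBIC)
    cv2.imwrite(f'pics/{n}_crop.png',crop)
E
```

```text
top 2783 ((242.3339080810547, 251.29005432128906), (115.0643539428711, 80.24116516113281), 19.179006576538086)
[[174.81451 270.2833 ]
 [201.17538 194.49579]
 [309.8533  232.29681]
 [283.49243 308.08432]] [[ 0.40890884  0.27276164  0.02      ]
 [ 0.62081359  0.19690797  0.02      ]
 [ 0.50454766 -0.10878833  0.02      ]
 [ 0.29658507 -0.02764953  0.02      ]]
[np.float64(0.3207233994028224), np.float64(0.22507199832587885), np.float64(0.32705961708502923), np.float64(0.22323069911214954)]
scene 2627 ((275.196044921875, 198.1719970703125), (80.44833374023438, 124.97319030761719), 55.304840087890625)
[[200.92406 200.668  ]
 [303.67603 129.53201]
 [349.46802 195.676  ]
 [246.71606 266.81198]] [[ 0.30837556 -0.01844736  0.02      ]
 [ 0.41540061  0.31929272  0.02      ]
 [ 0.62568115  0.19115002  0.02      ]
 [ 0.51079408 -0.11216498  0.02      ]]
[np.float64(0.2230610901390717), np.float64(0.35429185922487116), np.float64(0.24624876930418468), np.float64(0.32434400354239856)]
```

View pics/top_crop.png

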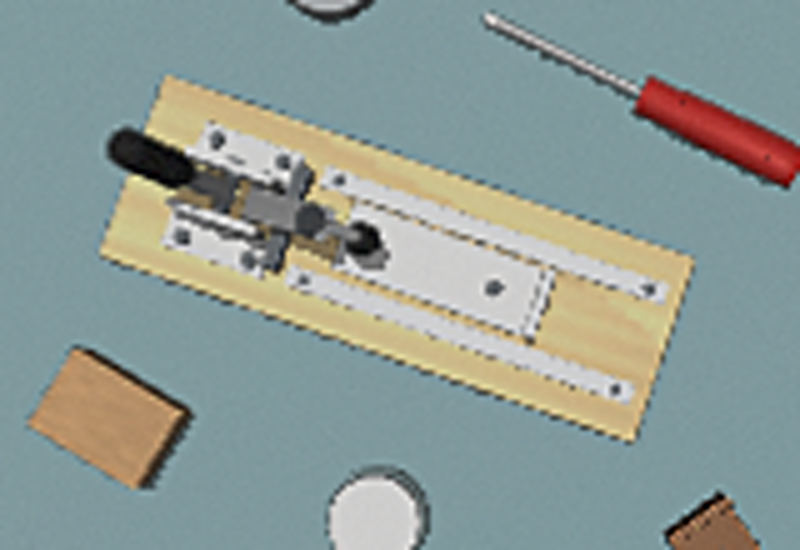

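View pics/scene_crop.png

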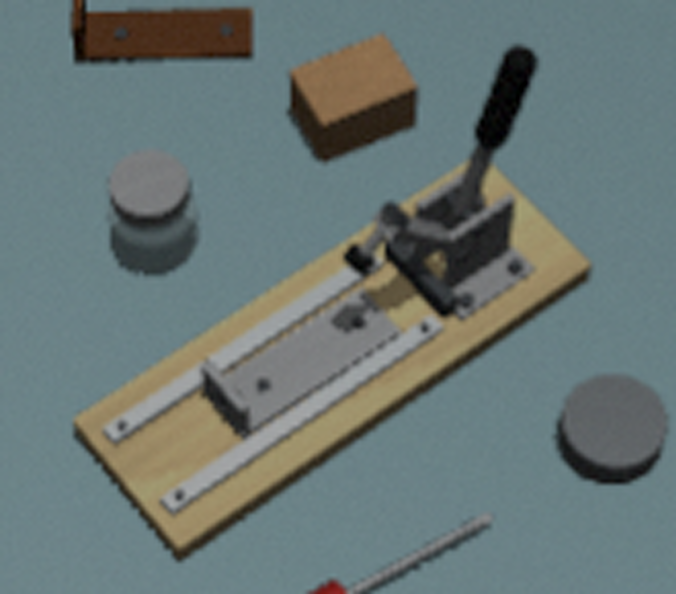

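The crops confirm the grey steel bracket in the channel, with its flange at top-crop (540,305). Carton pixels got into the board mask, so I'll use only the board's own component.

```bash
cat >> h.py <<'E'
def jigT(yaw,o):
    c,s=np.cos(yaw),np.sin(yaw); return np.array([[c,-s,0,o[0]],[s,c,0,o[1]],[0,0,1,0],[0,0,0,1.]])
E
python3 - <<'E'
from h import *
res={}
for n,(x0,x1,y0,y1) in {'top':(180,330,180,290),'scene':(215,370,160,275)}.items():
    im=cv2.imread(f'pics/{n}0.png'); hsv=cv2.cvtColor(im,cv2.COLOR_BGR2HSV)
    m=cv2.inRange(hsv,(18,40,110),(32,255,255)); mm=np.zeros_like(m); mm[y0:y1,x0:x1]=m[y0:y1,x0:x1]
    q=cv2.morphologyEx(mm,cv2.MORPH_CLOSE,np.ones((3,3)))
    k,l,s,_=cv2.connectedComponentsWithStats(q); i=1+np.argmax(s[1:,4])
    pts=cv2.findNonZero(((l==i)*255).astype('uint8'))
    w=onplane(pts[:,0],0.02,n)[:,:2].astype('float32')
    (c,sz,a)=r=cv2.minAreaRect(w); b=cv2.boxPoints(r); print(n,s[i],r);print(b)
    print(onplane(((np.array([(166,75),(693,258),(635,440),(101,254)])+.5)/5-.5+[170,180]) if n=='top' else ((np.array([(590,265),(180,548),(76,424)])+.5)/4.1-.5+[205,130]),.02,n)[:,:2])
E
```

```text
top [ 190  195  119   73 2373] ((0.5132783055305481, 0.06290921568870544), (0.3188892900943756, 0.10957633703947067), 69.19255065917969)
[[ 0.40542415 -0.06667405]
 [ 0.50785387 -0.10559869]
 [ 0.6211325   0.19249249]
 [ 0.51870275  0.23141712]]
[[ 0.62038622  0.19227862]
 [ 0.50778037 -0.10422633]
 [ 0.40682441 -0.06784177]
 [ 0.51932893  0.22996425]]
scene [ 223  171  126   92 2208] ((0.5142652988433838, 0.06426253914833069), (0.31723734736442566, 0.1088794693350792), 69.19983673095703)
[[ 0.40704668 -0.06468604]
 [ 0.50882983 -0.10335018]
 [ 0.6214839   0.19321111]
 [ 0.51970077  0.23187527]]
[[ 0.62159655  0.1937292 ]
 [ 0.50939104 -0.10220677]
 [ 0.41100158 -0.06622011]]
```

```bash
cat >> h.py <<'E'
YAW=np.radians(69.2-90); J=jigT(YAW,np.array([.5138,.0636])+.04*np.array([np.cos(np.radians(69.2)),np.sin(np.radians(69.2))]))
Ji=np.linalg.inv(J)
def tojig(P): P=np.atleast_2d(P); return (np.c_[P,np.ones(len(P))]@Ji.T)[:,:3]
def fromjig(P): P=np.atleast_2d(P); return (np.c_[P,np.ones(len(P))]@J.T)[:,:3]
GOAL=np.c_[-J[:3,0],[0,0,-1],-J[:3,1]]
def go(target_jig, Rg=GOAL, st=None):
    "shift mm in tool axes and rotvec to reach jig point with orientation Rg"
    st=st or manip.read_state(); Rc=R.from_quat(st['tcp_rot']).as_matrix()
    print('t',round(st['t'],2),'tcp jig mm',(tojig(st['tcp_pos'])*1000).round(1),'F',st['ft_force'].round(1),'joints',st['joints'].round(2))
    print('shift mm',(Rc.T@(fromjig(target_jig)[0]-st['tcp_pos'])*1000).round(1),'turn',R.from_matrix(Rc.T@Rg).as_rotvec().round(3))
E
python3 - <<'E'
from h import *
T=lambda a:(np.array(a)+.5)/5-.5+[170,180]
S=lambda a:(np.array(a)+.5)/4.1-.5+[205,130]
print('flange top outer, top view',tojig(onplane(T([(552,268),(531,341)]),.056,'top'))*1e3)
print('flange top outer, scene',tojig(onplane(S([(206,360),(248,398)]),.056,'scene'))*1e3)
print('nose z26 scene',tojig(onplane(S([(365,300),(400,328)]),.026,'scene'))*1e3)
print('jar',tojig(onplane(T([(375,517)]),.065,'top'))*1e3,'carton',tojig(onplane(T([(110,410)]),.045,'top'))*1e3)
# grip: black blob both views, known plane x=0: closeness check
g=[[0,.055+.095*np.cos(1.27),.075+.095*np.sin(1.27)],[0,.055+.13*np.cos(1.27),.075+.13*np.sin(1.27)]]
print('grip proj top',((proj(fromjig(g),'top')-[170,180]+.5)*5-.5),'scene',((proj(fromjig(g),'scene')-[205,130]+.5)*4.1-.5))
print(R.from_quat(manip.read_state()['tcp_rot']).as_matrix().round(2)); go([0,-.16,.15])
E
```

```text
flange top outer, top view [[  20.3587215  -125.09445068   56.        ]
 [ -20.99194055 -127.25632696   56.        ]]
flange top outer, scene [[ -19.67676266 -120.93582994   56.        ]
 [  16.13254327 -116.77422684   56.        ]]
nose z26 scene [[-9.01448113 -9.40334957 26.        ]
 [19.9180309  -5.06590006 26.        ]]
jar [[-137.37244485  -78.95473989   65.        ]] carton [[-132.26479432   78.11694909   45.        ]]
grip proj top [[148.61663801 157.39697903]
 [116.93479919 143.08235588]] scene [[504.08263428  97.17542069]
 [522.00621857  51.96285046]]
[[ 0.3  -0.    0.95]
 [-0.95  0.    0.3 ]
 [-0.   -1.   -0.  ]]
t 0.15 tcp jig mm [[-133.6 -694.5  230.8]] F [0.2 0.3 0.5] joints [-1.27  0.24 -0.01  1.32 -0.    1.57]
shift mm [-337.7   81.2  435.3] turn [ 1.000e-03  2.237e+00 -1.000e-03]
```

```bash
sed -i 's/^GOAL=.*/GOAL=np.c_[J[:3,0],[0,0,-1],J[:3,1]]/' h.py
python3 - <<'E'
from h import *
go([0,-.165,.15])
E
```

```text
t 0.15 tcp jig mm [[-133.6 -694.5  230.8]] F [0.2 0.3 0.5] joints [-1.27  0.24 -0.01  1.32 -0.    1.57]
shift mm [-333.7   81.2  432.2] turn [-0.    -0.905 -0.001]
```

```bash
python3 -m handwheel '[[[-20,0,26],[0,-0.06,0],0],[[-50,0,65],[0,-0.15,0],0],[[-80,0,104],[0,-0.24,0],0],[[-110,5,142],[0,-0.33,0],0],[[-140,10,181],[0,-0.42,0],0],[[-170,20,220],[0,-0.51,0],0],[[-200,30,259],[0,-0.6,0],0],[[-230,40,298],[0,-0.7,0],0]]' 30; python3 -c "
from h import *
go([0,-.165,.12])"
```

```text
t: 0.95
tcp_pos: [0.3727, -0.1914, 0.1912]
tcp_rot: [0.679, -0.197, 0.197, -0.679]
ft_force: [0.4, -0.8, -0.3]
finger_gap: 0.0
t 0.95 tcp jig mm [[ -41.3 -328.5  191.2]] F [ 0.4 -0.8 -0.3] joints [-0.47  0.08 -0.32  1.18  0.    1.66]
shift mm [  7.7  71.2 168.4] turn [-0.    -0.201  0.001]
```

```bash
python3 -m handwheel '[[[1,5,25],[0,-0.03,0],0],[[2,15,55],[0,-0.07,0],0],[[4,25,85],[0,-0.11,0],0],[[5,40,115],[0,-0.15,0],0],[[6,55,140],[0,-0.18,0],0],[[8,65,158],[0,-0.2,0],0],[[8,71,168],[0,-0.2,0],0],[[8,71,168],[0,-0.2,0],0]]'; python3 -c "
from h import *
go([0,-.155,.034])
st=manip.read_state(); cv2.imwrite('pics/w1.png',camera('wrist')); im=camera('top'); cv2.imwrite('pics/t1.png',cv2.resize(im[170:300,170:330],None,fx=4,fy=4))"
```

```text
t: 1.75
tcp_pos: [0.469, -0.0551, 0.1196]
tcp_rot: [-0.695, 0.13, -0.129, 0.695]
ft_force: [0.3, 0.1, 0.2]
finger_gap: 0.0001
t 1.75 tcp jig mm [[   0.3 -166.9  119.6]] F [0.3 0.1 0.2] joints [-0.12  0.22 -0.34  1.01  0.    1.82]
shift mm [-0.2 85.6 11.9] turn [ 0.    -0.004 -0.002]
```

View pics/w1.png

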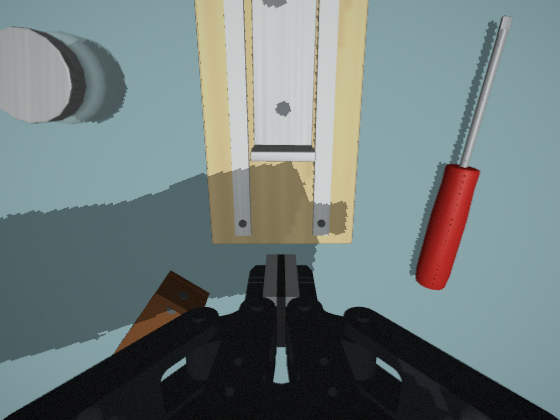

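View pics/t1.png

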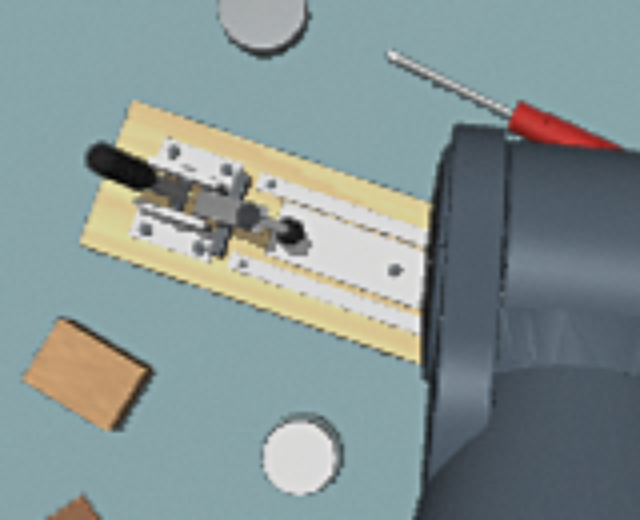

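The wrist view shows the shut fingers (column 281) in line with the channel. The flange's outer top edge is at about row 160, columns 252–315. I'll measure it for a cross-check.

```bash
python3 -c "
from h import *
st=manip.read_state()
print(tojig(onplane([(252,151),(315,151),(252,160),(315,160)],.056,'wrist',st))*1e3)
print('board end',tojig(onplane([(213,243),(352,243)],.02,'wrist',st))*1e3)"
```

```text
[[ -17.3590641  -122.16265712   56.        ]
 [  21.08821698 -122.336933     56.        ]
 [ -17.53238216 -127.7054892    56.        ]
 [  21.23818607 -127.87988805   56.        ]]
board end [[ -53.26507115 -200.00478527   20.        ]
 [  55.55551802 -200.45667951   20.        ]]
```

```bash
python3 -m handwheel '[[[0,15,0],[0,0,0],0],[[0,35,0],[0,0,0],0],[[1,55,0],[0,0,0],0],[[1,72,0],[0,0,0],0],[[1,82,2],[0,0,0],0],[[1,86,4],[0,0,0],0],[[1,86,6],[0,0,0],0],[[1,86,6],[0,0,0],0]]'; python3 -c "
from h import *
go([.001,-.111,.034])"
```

```text
t: 2.65
tcp_pos: [0.4729, -0.0506, 0.0352]
tcp_rot: [-0.695, 0.129, -0.13, 0.695]
ft_force: [0.0, -0.5, 0.2]
finger_gap: 0.0002
t 2.65 tcp jig mm [[   2.3 -161.3   35.2]] F [ 0.  -0.5  0.2] joints [-0.11  0.31 -0.47  0.79  0.    1.83]
shift mm [-1.5  1.2 50.3] turn [-0.    -0.005  0.001]
```

```bash
python3 -m handwheel '[[[-1,0,8],[0,0,0],0],[[-1,0,15],[0,0,0],0],[[-1,0,19],[0,0,0],0],[[-1,0,22],[0,0,0],0],[[-1,0,25],[0,0,0],0],[[-1,0,28],[0,0,0],0],[[-1,0,31],[0,0,0],0],[[-1,0,34],[0,0,0],0]]'; python3 -c "
from h import *
go([.001,-.111,.034])"
```

```text
t: 3.45
tcp_pos: [0.4836, -0.0186, 0.0345]
tcp_rot: [0.695, -0.13, 0.129, -0.695]
ft_force: [-1.3, -3.1, 2.5]
finger_gap: -0.0003
t 3.45 tcp jig mm [[   0.9 -127.6   34.5]] F [-1.3 -3.1  2.5] joints [-0.04  0.32 -0.45  0.8  -0.    1.9 ]
shift mm [-0.   0.5 16.6] turn [ 0.    -0.005  0.   ]
```

In contact, with about 3 N of push. I'll continue gently.

```bash
python3 -m handwheel '[[[0,0,2],[0,0,0],0],[[0,0,4],[0,0,0],0],[[0,0,6],[0,0,0],0],[[0,0,8],[0,0,0],0],[[0,0,10],[0,0,0],0],[[0,0,12],[0,0,0],0],[[0,0,13],[0,0,0],0],[[0,0,14],[0,0,0],0]]'; python3 -c "
from h import *
go([.001,-.111,.034])
st=manip.read_state(); cv2.imwrite('pics/w2.png',camera('wrist'))"
```

```text
t: 4.25
tcp_pos: [0.4886, -0.0054, 0.0344]
tcp_rot: [-0.695, 0.129, -0.129, 0.695]
ft_force: [-2.3, -3.5, 4.1]
finger_gap: -0.0003
t 4.25 tcp jig mm [[   0.9 -113.4   34.4]] F [-2.3 -3.5  4.1] joints [-0.01  0.33 -0.44  0.81  0.    1.93]
shift mm [0.1 0.4 2.4] turn [-0.    -0.005 -0.   ]
```

View pics/w2.png

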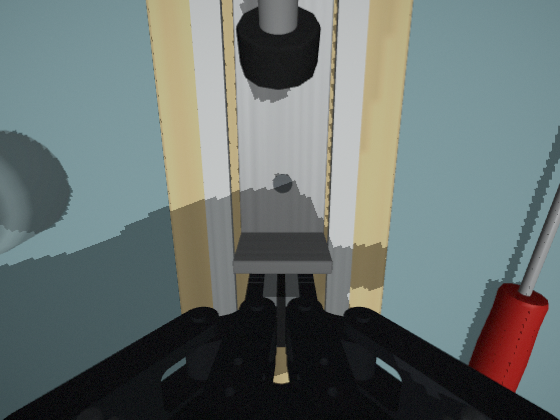

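The fingers sit against the flange (top edge at row 273). The foot is at (279,45), well clear. I'll keep pushing until the force rises.

```bash
python3 -c "
from h import *
print(tojig(onplane([(236,273),(330,273)],.056,'wrist',manip.read_state()))*1e3)"
python3 -m handwheel '[[[0,0,1],[0,0,0],0],[[0,0,2],[0,0,0],0],[[0,0,3],[0,0,0],0],[[0,0,4],[0,0,0],0],[[0,0,4],[0,0,0],0],[[0,0,4],[0,0,0],0],[[0,0,4],[0,0,0],0],[[0,0,4],[0,0,0],0]]'; python3 -c "
from h import *
go([.001,-.111,.034])"
```

```text
[[ -17.36495374 -102.43360297   56.        ]
 [  20.33907986 -102.57798264   56.        ]]
t: 5.1
tcp_pos: [0.4897, -0.0024, 0.0344]
tcp_rot: [0.696, -0.13, 0.129, -0.695]
ft_force: [-3.5, -8.1, 5.6]
finger_gap: 0.0
t 5.1 tcp jig mm [[   0.9 -110.3   34.4]] F [-3.5 -8.1  5.6] joints [-0.    0.33 -0.43  0.81 -0.    1.94]
shift mm [ 0.1  0.4 -0.7] turn [ 0.002 -0.006 -0.   ]
```

```bash
python3 -m handwheel '[[[0,0,1],[0,0,0],0],[[0,0,2],[0,0,0],0],[[0,0,2],[0,0,0],0],[[0,0,2],[0,0,0],0],[[0,0,2],[0,0,0],0],[[0,0,2],[0,0,0],0],[[0,0,2],[0,0,0],0],[[0,0,2],[0,0,0],0]]'; python3 -c "
from h import *
go([.001,-.111,.034])
st=manip.read_state(); cv2.imwrite('pics/w3.png',camera('wrist'));im=camera('scene'); cv2.imwrite('pics/s3.png',cv2.resize(im[130:275,205:370],None,fx=4,fy=4))"
```

```text
t: 5.9
tcp_pos: [0.4897, -0.0023, 0.0345]
tcp_rot: [0.697, -0.13, 0.13, -0.693]
ft_force: [-6.4, -18.0, 8.6]
finger_gap: -0.0002
t 5.9 tcp jig mm [[   0.9 -110.2   34.5]] F [ -6.4 -18.    8.6] joints [-0.    0.33 -0.43  0.81 -0.01  1.94]
shift mm [ 0.1  0.5 -0.8] turn [ 0.006 -0.007  0.   ]
```

View pics/w3.png

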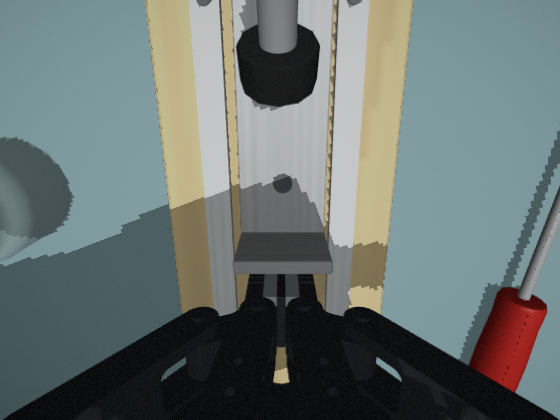

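View pics/s3.png

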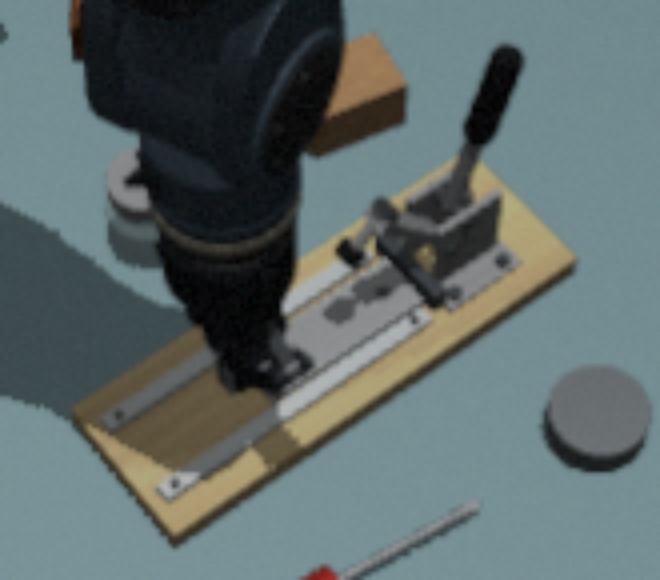

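The TCP stopped moving while the force ramped to 19 N, with the flange at about y -100, so the bracket is butted. I'll back off, rise, and go over the clamp.

```bash
python3 -m handwheel '[[[0,0,-6],[0,0,0],0],[[0,0,-16],[0,0,0],0],[[0,-20,-20],[0,0,0],0],[[0,-60,-20],[0,0,0],0],[[0,-105,-20],[0,0,0],0],[[0,-150,-10],[0,0,0],0],[[0,-185,15],[0,0,0],0],[[0,-195,50],[0,0,0],0]]'; python3 -c "
from h import *
go([0,.04,.225])
im=camera('top'); cv2.imwrite('pics/t4.png',im)
st=manip.read_state(); cv2.imwrite('pics/w4.png',camera('wrist'))"
```

```text
t: 6.8
tcp_pos: [0.5102, 0.0469, 0.2336]
tcp_rot: [-0.694, 0.128, -0.132, 0.696]
ft_force: [1.3, -0.3, 0.3]
finger_gap: -0.0003
t 6.8 tcp jig mm [[  2.6 -56.9 233.6]] F [ 1.3 -0.3  0.3] joints [ 0.09  0.21 -0.04  1.31  0.    2.03]
shift mm [-3.3  9.  96.8] turn [-0.004 -0.007  0.005]
```

View pics/w4.png

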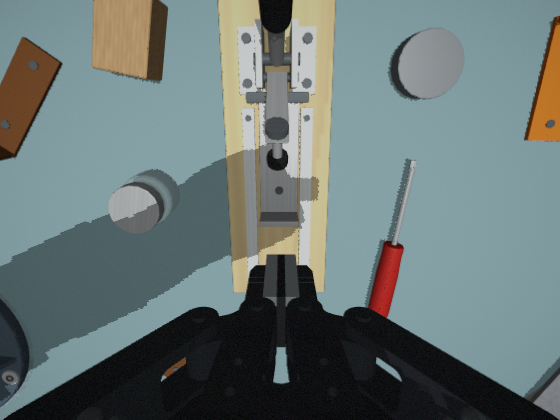

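The bracket stayed in the channel (flange top at rows 218–225, columns 260–300). The handle is at (275,15), and the bracket's nose sits under the stop's bar at row 97.

```bash
python3 -c "
from h import *
st=manip.read_state()
im=cv2.imread('pics/w4.png'); cv2.imwrite('pics/w4c.png',cv2.resize(im[80:240,220:340],None,fx=4,fy=3.7,interpolation=cv2.INTER_CUBIC))
print(proj(fromjig([[0,-.1,.056],[0,-.103,.056],[0,-.094,.056],[0,.02,.038],[0,.02,.026]]),'wrist',st).round(1))"
python3 -m handwheel '[[[0,0,15],[0,0,0],0],[[-1,0,40],[0,0,0],0],[[-2,0,65],[0,0,0],0],[[-3,0,85],[0,0,0],0],[[-3,10,95],[0,0,0],0],[[-3,30,97],[0,0,0],0],[[-3,50,97],[0,0,0],0],[[-3,60,97],[0,0,0],0]]'; python3 -c "
from h import *
go([0,.065,.172])
im=camera('scene'); cv2.imwrite('pics/s5.png',cv2.resize(im[110:275,205:370],None,fx=3.6,fy=3.6));im=camera('top'); cv2.imwrite('pics/t5.png',cv2.resize(im[170:300,170:330],None,fx=4,fy=4))"
```

```text
[[278.5 224.8]
 [278.5 227.6]
 [278.5 219.3]
 [278.1  99.6]
 [278.2  99.4]]
t: 7.7
tcp_pos: [0.5394, 0.1378, 0.1666]
tcp_rot: [0.696, -0.131, 0.128, -0.695]
ft_force: [-0.3, -0.4, 0.2]
finger_gap: 0.0003
t 7.7 tcp jig mm [[ -2.4  38.4 166.6]] F [-0.3 -0.4  0.2] joints [ 0.25  0.32 -0.06  1.19  0.    2.19]
shift mm [ 2.3 -5.5 26.6] turn [ 0.002 -0.005 -0.003]
```

View pics/s5.png

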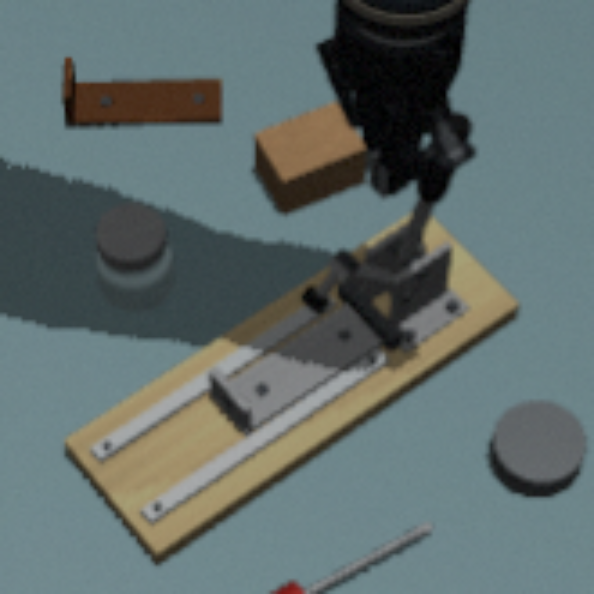

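View pics/w4c.png

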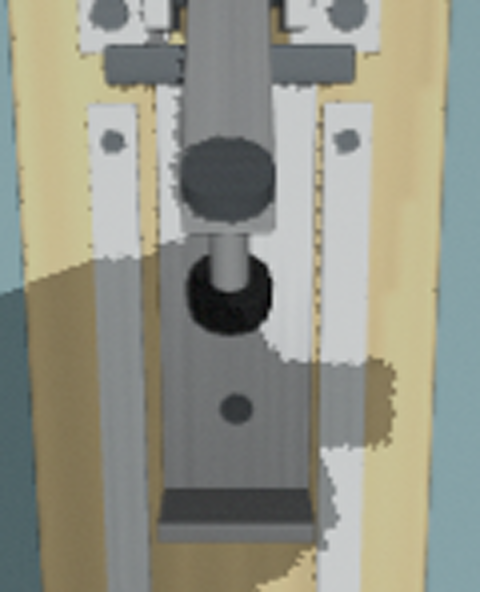

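Gap check: no board shows between the bracket's nose and the stop bar, and the flange reads about y -101 (±2). The fingers now stand on the -y side of the handle. Next I'll push along the arc.

```bash
python3 -m handwheel '[[[1,-5,12],[0,0,0],0],[[2,-7,22],[0,0,0],0],[[2,-6,30],[0,0,0],0],[[2,-4,36],[0,0,0],0],[[2,-2,42],[0,0,0],0],[[2,0,47],[0,0,0],0],[[2,2,52],[0,0,0],0],[[2,4,56],[0,0,0],0]]'; python3 -c "
from h import *
go([0,.1065,.1537])
im=camera('scene'); cv2.imwrite('pics/s6.png',cv2.resize(im[110:275,205:370],None,fx=3.6,fy=3.6))"
```

```text
t: 8.6
tcp_pos: [0.5636, 0.1903, 0.1661]
tcp_rot: [-0.695, 0.129, -0.13, 0.695]
ft_force: [0.4, -3.2, 4.2]
finger_gap: -0.0003
t 8.6 tcp jig mm [[  1.6  96.2 166.1]] F [ 0.4 -3.2  4.2] joints [ 0.33  0.38  0.03  1.21 -0.    2.26]
shift mm [-1.6 12.4 10.3] turn [-0.    -0.005  0.002]
```

View pics/s6.png

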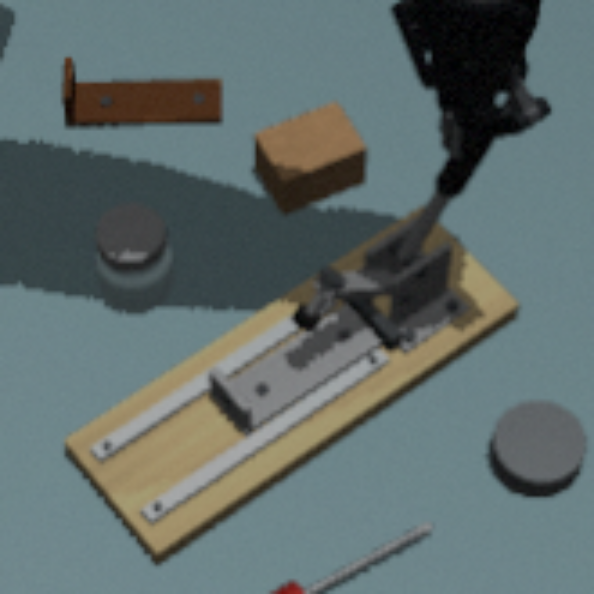

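The handle has moved with the fingertip on the grip (about 5 N). I'll carry on over the dead point.

```bash
python3 -m handwheel '[[[-1,5,5],[0,0,0],0],[[-1,12,10],[0,0,0],0],[[-1,17,16],[0,0,0],0],[[-1,23,21],[0,0,0],0],[[-1,29,26],[0,0,0],0],[[-1,35,31],[0,0,0],0],[[-1,41,35],[0,0,0],0],[[-1,47,38],[0,0,0],0]]'; python3 -m handwheel '[[[0,5,2],[0,0,0],0],[[0,10,4],[0,0,0],0],[[0,15,5],[0,0,0],0],[[0,19,6],[0,0,0],0],[[0,22,7],[0,0,0],0],[[0,24,7],[0,0,0],0],[[0,25,7],[0,0,0],0],[[0,25,7],[0,0,0],0]]'; python3 -c "
from h import *
go([0,.1425,.095])
im=camera('scene'); cv2.imwrite('pics/s7.png',cv2.resize(im[110:275,205:370],None,fx=3.6,fy=3.6))"
```

```text
t: 9.45
tcp_pos: [0.5753, 0.226, 0.1174]
tcp_rot: [0.695, -0.13, 0.129, -0.695]
ft_force: [0.6, 0.3, -0.1]
finger_gap: -0.0001
t: 10.25
tcp_pos: [0.5782, 0.2321, 0.0956]
tcp_rot: [-0.695, 0.129, -0.13, 0.695]
ft_force: [-4.9, -3.2, 17.3]
finger_gap: -0.0001
t 10.25 tcp jig mm [[  0.4 140.4  95.6]] F [-4.9 -3.2 17.3] joints [ 0.38  0.47 -0.02  1.08 -0.    2.32]
shift mm [-0.4  0.6  2.1] turn [-0.001 -0.005  0.001]
```

View pics/s7.png

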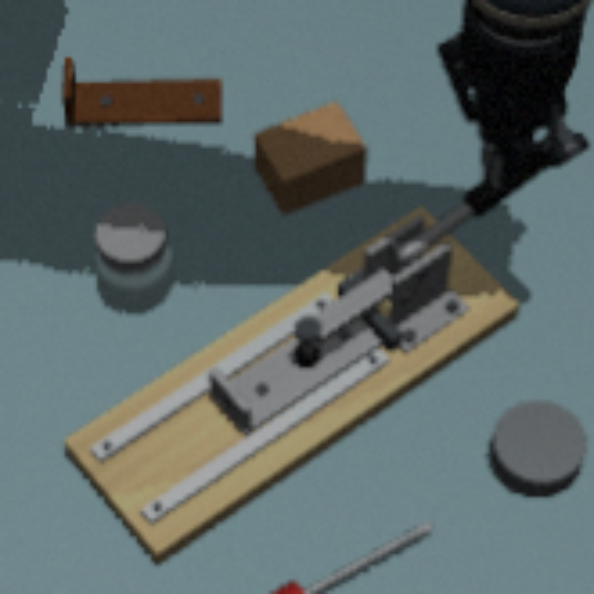

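The handle dropped away on its own and now rests against its lock stop, with 17 N upward on the tip. The foot is down on the bracket. I'll lift straight up and check.

```bash
python3 -m handwheel '[[[0,-10,0],[0,0,0],0],[[0,-30,0],[0,0,0],0],[[0,-60,0],[0,0,0],0],[[0,-90,0],[0,0,0],0],[[0,-120,-10],[0,0,0],0],[[0,-140,-30],[0,0,0],0],[[0,-150,-60],[0,0,0],0],[[0,-150,-90],[0,0,0],0]]'; python3 -m handwheel '[[[0,0,-40],[0,0,0],0],[[0,0,-80],[0,0,0],0],[[0,0,-120],[0,0,0],0],[[0,0,-150],[0,0,0],0],[[0,0,-170],[0,0,0],0],[[0,0,-180],[0,0,0],0],[[0,0,-180],[0,0,0],0],[[0,0,-180],[0,0,0],0]]';python3 -c "
from h import *
st=manip.read_state();go([0,-.15,.24]); cv2.imwrite('pics/w8.png',camera('wrist'))
im=camera('scene'); cv2.imwrite('pics/s8.png',cv2.resize(im[130:275,205:370],None,fx=4,fy=4))
S=lambda P:((proj(fromjig(P),'scene')-[205,130]+.5)*4-.5).round()
for a in (.12,.17,.3):print(a,'grip_end scene crop',S([[0,.055+.13*np.cos(a),.075+.13*np.sin(a)]]))
print('flange outer top y=-100',proj(fromjig([[0,-.1,.056],[0,-.103,.056]]),'wrist',st))"
```

```text
t: 11.1
tcp_pos: [0.5462, 0.1479, 0.2454]
tcp_rot: [-0.695, 0.128, -0.13, 0.696]
ft_force: [-0.1, 0.2, -0.3]
finger_gap: 0.0002
t: 11.9
tcp_pos: [0.4814, -0.0193, 0.2436]
tcp_rot: [-0.695, 0.129, -0.13, 0.695]
ft_force: [-0.2, 0.4, 0.4]
finger_gap: 0.0002
t 11.9 tcp jig mm [[  -0.9 -129.   243.6]] F [-0.2  0.4  0.4] joints [-0.04  0.16 -0.08  1.33  0.    1.9 ]
shift mm [  1.    3.6 -21. ] turn [-0.001 -0.005  0.   ]
0.12 grip_end scene crop [[605.  89.]]
0.17 grip_end scene crop [[605.  83.]]
0.3 grip_end scene crop [[603.  70.]]
flange outer top y=-100 [[282.04485378 147.68381628]
 [282.05508072 150.77468163]]
```

View pics/s8.png

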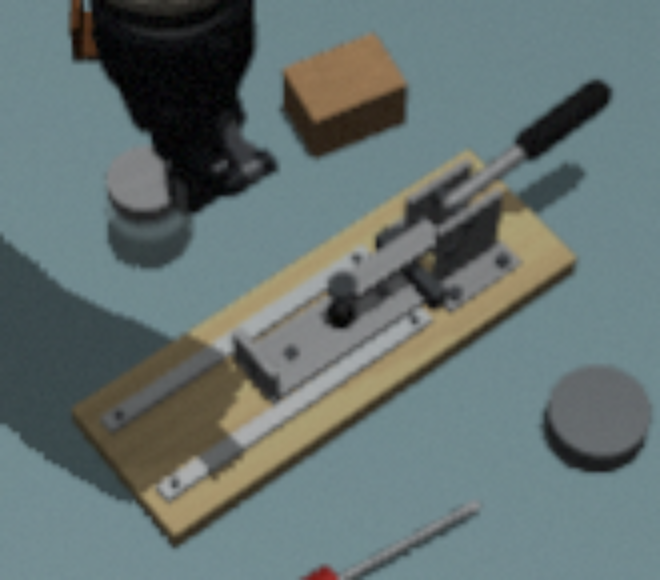

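View pics/w8.png

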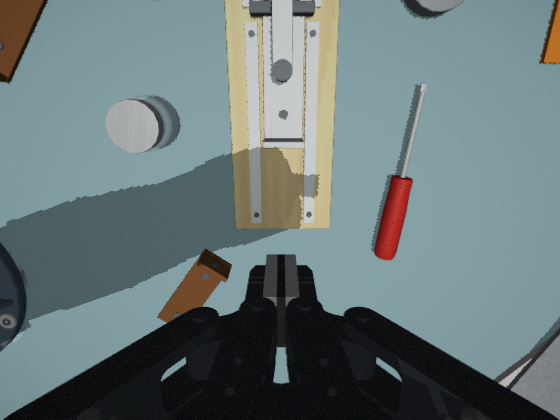

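The handle's end is at scene crop (603,90), and the locked angle of 0.12 predicts (605,89). The flange edge is at wrist row 148, and a butted bracket predicts 147.7. The foot is down at (342,310), the bystanders are where they were, and the arm is clear. Handing in.

```bash
python3 -c "
from h import *
print(manip.finish_job())"
```

```text
the job is handed in; nothing more can be done
None
```

I pushed the steel bracket low on its flange with shut fingers until it butted against the stop. I then swung the clamp handle over its dead point with the fingertips, lifted clear and handed the job in at about 12 s of the 48 s allowed. No verdict was reported.

- **Bracket against the stop:** the fingers stopped moving while the push rose to about 19 N. In the last wrist picture the flange's outer edge was at row 148, where a butted bracket should be at 147.7. A picture taken before clamping had put the flange about 1 mm further from the stop, within the 2 mm calibration error.
- **Handle in lock:** the handle dropped away on its own past the dead point, and the grip then held against about 17 N of downward push. In the last scene picture its end was within about 2 pixels of where the locked angle puts it.
- **Foot on the bracket:** the pictures show the foot down on the flat leg. I had no way to measure its pressing force directly.
- **Surroundings:** the screw jar, carton, tape roll and screwdriver showed no movement by eye, though I did not measure their positions again. I never went near the brown and orange look-alikes. The arm was clear, with only noise (about 0.5 N) on the wrist force reading.

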